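Dock the syrup carton and hold the priming key turned

ROBOT

A 6-joint arm with a two-finger parallel gripper is mounted at the origin on the work surface. World frame = base frame: x ahead of the robot, y to its left, z up, the work surface at z = 0. Lengths are in mm, angles in rad, forces in N, time in s.
With the tool pointing down it reaches from about 275 to 1000 mm from the base axis. Payload 8.4 kg.
Tool frame: the origin (TCP) lies midway between the tips of the shut fingers; the grasp point (between the pads) lies robot.tcp_to_grasp behind it (robot.tcp_to_grasp is the distance from the TCP to the grasp point, in mm); z points along the fingers, y is the line along which they close (so a half turn about z gives the same grasp; the last joint's range is limited). The gripper opens to 85 mm and grips with 20 to 120 N. Pads are 22 mm wide; open, the fingers measure 114 mm over their backs; the gripper's body (76 mm by 85 mm) begins 54 mm behind the grasp point. The pads swing forward as they close: fully open they stand 13 mm farther back than shut.
Start: joints at [-1.114, 0.353, 1.633, -0, 1.155, -0.002], TCP at [276.794, -560.368, 231.281] pointing down, gripper open.
Joint ranges: [-2.63, 2.63], [-0.92, 2.1], [0.06, 2.66], [-1.3, 4.44], [0, 2.69], [-3.02, 3.02]. Speed limits (rad/s): [2.22, 2.22, 2.79, 3.14, 3.14, 3.14].

INTERFACE

Orientations are given as a unit quaternion [w, x, y, z].
In Python, from cell import robot, snapshot, spotter gives the robot as it stands. The module is installed in compiled form; this text tells all that it offers.
- The arm moves only by the tool play_rows, never from a script. Its argument "steps" is a list of rows, each an object of numbers: "fingers": the gripper's target within -1 to 1 (shut at 1, half-way at 0, fully open at -1); "tx", "ty", "tz": the shift along the tool's x, y, z in mm; "spin": the turn about the tool's z in degrees. A call has 1 to 8 rows; each row shifts and turns the commanded pose from where the row before left it, along the tool's axes as they then stand; what a row does not reach is not made up. A row lasts 1/8 s, in which the tool goes at most 62.5 mm and 10.7 degrees, less where a joint would pass 70% of its speed; a pose out of reach is approached as far as the arm can. A call with a gripper value outside its range is refused whole. The fingers move at their own pace and stop on an object; "force" is the grip in N (left out, the last holds). Time passes only in rows, so rows that do not move let the fingers close. It gives the time, the measured TCP pose, the force, the opening and the grip force at its end, in the units of the state.
- robot.sense(): the state, without advancing time (a new reading comes with each control period).
- snapshot(name): name is "side" or "top" or "wrist"; returns a dict with "pixels" (384x512x3 uint8, red, green, blue), "z_map" (384x512 float32, mm along the optical axis (not along the pixel's ray), 0 where there is no reading), "fov_y" (degrees; the focal length in pixels is half the picture's height over the tangent of half this angle, whatever the lens; pixels are square), "cx", "cy" (the principal point, pixels), "xyz" and "orientation" of the camera in the world; the wrist camera has in their place "hand_eye" (4x4, takes a point from camera to tool coordinates, whose origin is the TCP and whose axes are the flange's). Camera axes: x right, y up, looking along -z (the intrinsics and any distortion apply to the point x, -y, -z); pixel columns grow to the right and rows downward; lengths in mm; the calibration is good to about 2 mm. The wrist camera is an equidistant fisheye: a pixel r from the principal point sees the ray r / f radians off the axis. A picture is of the moment at which its call begins: read the wrist's pose just before it.
- robot.close_job(): hands the job in; it is judged then, once.
Trained networks look in the newest picture that a camera, given by its name, has taken for a name from the list of things; names that differ only in an ending like _2 or _b are one class to them, and where a whole thing is asked for, a point or a joint stands for the part that bears it (a point fixed in the world has none). Each returns a list of dicts, best first, with "conf" (0 to 1); they miss things now and then, are a little off and sometimes report something else, mostly with a low value. They report only what shows in the picture. A call takes as long as a camera call. They do not tell look-alikes from the thing itself.
- spotter.spot_in(camera, thing): "position" ([x, y, z] in mm, in world coordinates, good to about 4 mm: the middle of the surface that is visible of it).
- spotter.outline_of(camera, thing): "pixels" (384x512 bool, what is visible of it).
The state is a dict: "time": time; "joints": joint angles; "joint_velocities": joint speeds; "joint_efforts": joint torques, N m; "eef_pos": TCP position; "tool_rot": TCP orientation; "ft_force": force on the tool from outside, world axes, zero at the start; "moment": the same for the moment, N m; "gripper_width": finger opening in mm; "grip_force": force on a finger pad.
Only numpy, scipy, OpenCV 4.12 (cv2) and the standard library are available. Lean on these libraries where they do the work, as an engineer would, in place of code of your own. Each camera call takes 0.05 s, during which the arm holds its last target. There are 200 camera calls.

TASK

Push the small syrup carton along the roller row, without lifting it off, into the pump bay until it sits against the yellow stop. Then take the red key from its stand, work it fully home past the sticky pins of the key switch beside the bay, and only then turn it a quarter turn clockwise, to its stop. The switch springs back, so finish while still gripping the key and holding it turned and fully in, and leave everything else where it stands.

Things in the scene. Friction and masses are not known exactly. Their poses are not given: they have to be found in the camera images.
- station: Fixed pump station with roller row, bay and key switch; origin at table level under the bay's centre; x across the row, y along it away from the stop, z up. 13 free rollers (tops at z = 45 mm) from y = 82 to 382 mm between blue rails 118 mm apart, tops at z = 57. Grey console 110 x 108 mm, 95 mm high, centred at (0, -120) mm behind the stop.
- bay (a point): Centre of the bay's flat deck, at (0, 0, 45) mm of the station, same axes: where the docked carton's origin belongs. Bay: steel cheeks 100 mm apart inside, tops 100 mm above the table, flared entry out to y = 100 mm; the yellow end stop's face is at y = -60 mm, its top 95 mm above the table.
- carton: Cardboard syrup carton, yellow stripe along its length, 90 (x) x 120 (y) x 70 (z) mm, 0.4 to 0.75 kg, origin at the centre of its underside. Starts on the rollers, y along the row; push it to the station's -y. Rolls freely on the rollers, drags (about 3 N) on the bay deck and stays there.
- key_red: The right key: red bow up, steel blade down, upright in one of the stand's two slots. Origin at the blade's tip; z up, x along the blade's width, y through its thickness. Blade 14 (x) x 4 (y) mm, z = 0 to 34 mm (stepped tip: lowest 2 mm 12 x 2, next 2 mm 13 x 3); neck 18 x 8 mm to z = 40; bow 32 x 10 mm, z = 40 to 74. 40 g. Works either way round (half turn about z).
- key_grip (a point): Point in the red key's bow, 58 mm above its tip on its axis, same axes as the key: grip here across y (10 mm thick).
- key_blue: A bystander: key of the same shape with a blue bow, in the other slot of the stand. Leave it.
- key_stand: Fixed white block 150 (x) x 50 (y) x 40 (z) mm, origin at the centre of its underside; two loose slots 30 mm deep at x = -40 and +40 mm, each holding one key upright (tip 10 mm above the table, bow from 50 to 84 mm); the keys' blades run along the block's x.
- keyway (a point): Centre of the keyway's mouth on the upward face of the brass lock plug, at (0, -120, 97) mm of the station; turns with the plug. z up, x along the slot. Slot 15.6 (x) x 5.5 (y) mm, 30 mm deep to its floor; the top 4 mm flare out at 45 degrees, 4 mm each side. The plug's face is 32 mm square in a 60 mm steel ring.
- keyway_floor (a point): Floor of the keyway, 30 mm under its mouth: the key's tip is here when fully home. Two sprung, sticky round pins poke 3 mm into the slot from opposite long sides, 12 and 19 mm below the mouth: pushed straight, the key catches (12 to 20 N to pass); rocked about 0.6 mm across the slot and 0.03 rad in yaw while pushed, it passes under 9 N.
- lock (a joint): Turn of the lock plug, rad: 0 at rest (slot along the station's x), growing clockwise seen from above, hard stop at 1.5. A spring turns it back (0.01 N m at 0, about 0.085 N m at the stop). The key has about 0.1 rad of play in the slot.
- syrup_bottle: Bystander: amber bottle, 56 mm across, 125 high; origin centre of underside.
- steel_cup: Bystander: metal mixing cup, 80 mm across, 110 high; origin centre of underside.
- jar: Bystander: clear jar, 80 mm across, 100 high; origin centre of underside.
- tub: Bystander: open white tub 100 x 100 x 70 mm; origin centre of underside.
- spatula: Bystander: wooden-handled spatula lying near the robot.
- small_carton: Bystander: cardboard box 80 x 110 x 50 mm near the robot, not on the rollers; origin centre of underside.
There are look-alikes about, which are no part of the job. What is shaped like the carton but pink or purple is not meant.

How it is judged:
By the outcome, as a careful person would: the job done as asked, in the order asked, and still so for the second after the job is handed in, while the arm keeps its last pose, push and grip.
It also fails if it takes over 69 s, if anything falls off the work surface, if the arm or the gripper's body presses on something with over 40 N, if the wrist force passes 120 N, or if a joint passes its speed limit or range.

## Working session

There is one attempt and no reset: what is moved stays moved. The work goes in short steps, Python scripts to look and compute and a tool call to move; the robot and the scene stay as the last step left them, time stands still between calls to the robot, and variables do not carry over. Pictures are saved under pics/ and viewed, at most 10 in all, crops included, and the job is handed in when it is done.

Besides the shell and the picture viewer there is one more tool, called after "Call:" as name(argument=value, ...), one argument or row to a line, values as JSON. play_rows: Moves the arm, as the interface text tells. Its arguments: {"type":"object","properties":{"steps":{"type":"array","items":{"type":"object","properties":{"fingers":{"type":"number"},"tx":{"type":"number"},"ty":{"type":"number"},"tz":{"type":"number"},"spin":{"type":"number"}}}},"force":{"type":"number"}},"required":["steps"]}

```bash
mkdir -p pics; cat > h.py <<'E'
import numpy as np, cv2
from scipy.spatial.transform import Rotation as R
from cell import robot, snapshot, spotter
def rot(q): return R.from_quat([q[1],q[2],q[3],q[0]]).as_matrix()
def save(s,n,crop=None,k=1):
    p=s["pixels"][:,:,::-1]
    if crop: p=p[crop[1]:crop[3],crop[0]:crop[2]]
    cv2.imwrite("pics/"+n,cv2.resize(p,None,fx=k,fy=k,interpolation=cv2.INTER_CUBIC))
def cloud(s):
    h,w=s["z_map"].shape; f=h/2/np.tan(np.radians(s["fov_y"])/2)
    v,u=np.mgrid[:h,:w]; z=s["z_map"].astype(float)
    P=np.stack([(u-s["cx"])/f*z,-(v-s["cy"])/f*z,-z],-1)
    W=P@rot(s["orientation"]).T+np.array(s["xyz"]); W[z==0]=np.nan
    return W
E
python3 - <<'E'
from h import *
st=robot.sense(); print({k:np.round(v,3) if not isinstance(v,dict) else v for k,v in st.items()}, robot.tcp_to_grasp)
for n in ("top","side"):
    s=snapshot(n); save(s,n+"0.png",k=1.5); print(n,{k:v for k,v in s.items() if k not in("pixels","z_map")})
    np.savez(n+"0.npz",pixels=s["pixels"],W=cloud(s))
    for t in ("station","carton","key_red","key_blue","key_stand","keyway"):
        try:
            for d in spotter.spot_in(n,t)[:3]: print(t,round(d["conf"],2),np.round(d["position"]))
        except Exception as e: print(t,e)
E
```

```text
{'time': np.float64(0.0), 'joints': array([-1.114,  0.354,  1.634, -0.   ,  1.155, -0.002]), 'joint_velocities': array([-0.   , -0.   ,  0.   ,  0.   , -0.001,  0.001]), 'joint_efforts': array([ 4.0000e-03, -6.0524e+01, -3.4206e+01,  0.0000e+00,  9.0000e-03,
       -0.0000e+00]), 'eef_pos': array([ 276.584, -559.915,  230.572]), 'tool_rot': array([-0.001,  0.974,  0.227, -0.   ]), 'ft_force': array([-0.283, -0.594, -0.322]), 'moment': array([ 0.049,  0.006, -0.039]), 'grip_force': np.float64(0.0), 'gripper_width': np.float64(85.352)} 18.700000000000003
top {'fov_y': 45.12804625784156, 'cx': 253.5425542353359, 'cy': 198.23945665380563, 'xyz': array([ 469.25239758,   70.80641254, 1327.61075996]), 'orientation': array([ 0.70941276,  0.02325396, -0.01773161, -0.70418632])}
station 0.83 [513.  56.  41.]
station 0.48 [366. 150.   6.]
station 0.26 [ 473. -341.   80.]
carton 0.84 [380. 506.  66.]
carton 0.75 [514. 213. 115.]
carton 0.56 [330. 328.  69.]
key_red 0.66 [ 478. -342.   81.]
key_blue 0.44 [ 550. -354.   77.]
key_stand 0.67 [ 516. -342.   43.]
keyway 0.7 [ 500. -106.   98.]
side {'fov_y': 49.72475427537298, 'cx': 255.34197380514186, 'cy': 195.68801984693218, 'xyz': array([-158.89723022,  779.54311127,  960.89115518]), 'orientation': array([-0.34928829, -0.15239326,  0.38591504,  0.84014497])}
station 0.83 [487. 101.  47.]
carton 0.91 [315. 345.  72.]
carton 0.77 [491. 233. 113.]
carton 0.65 [353. 525.  66.]
key_red 0.54 [ 472. -345.   72.]
key_blue 0.44 [ 549. -356.   69.]
key_stand 0.63 [ 502. -331.   34.]
key_stand 0.41 [490. 104.  42.]
keyway 0.38 [ 499. -108.   96.]
```

View pics/top0.png

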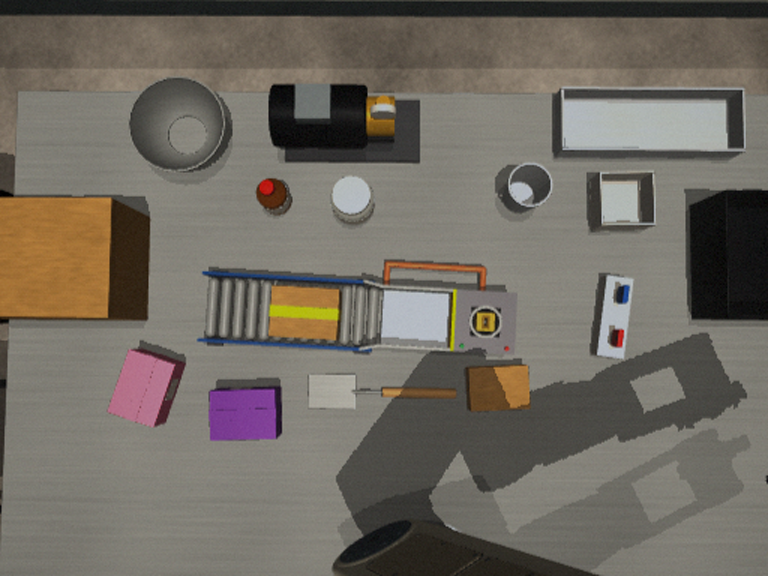

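View pics/side0.png

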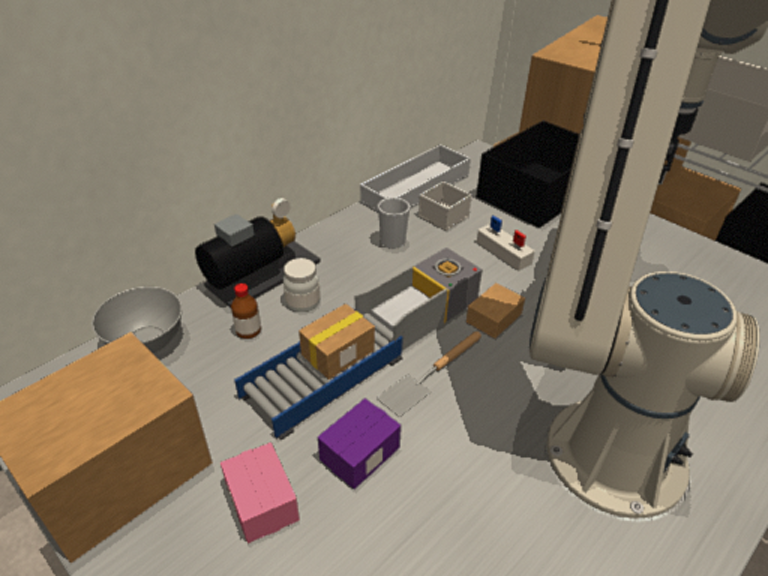

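In the top view (1.5x pixels) the brown carton with the yellow stripe sits on the rollers at (305,313). The look-alikes are purple (245,413), pink (147,387) and the small brown box (497,387). The red key is at (618,338) with the blue key at (623,294), and the lock plug is at (486,321). I choose the striped carton and the red key, and will check both in a crop.

```bash
python3 - <<'E'
from h import *
d=np.load("top0.npz"); p=d["pixels"]; W=d["W"]
a=cv2.resize(p[170:245,130:290][:,:,::-1],None,fx=4,fy=4,interpolation=cv2.INTER_CUBIC)
b=cv2.resize(p[180:245,385:435][:,:,::-1],None,fx=4,fy=4,interpolation=cv2.INTER_CUBIC)
c=np.zeros((600,640,3),np.uint8); c[:300,:640]=a; c[320:320+260,:200]=b
c[320:320+280,220:620]=cv2.resize(p[180:250,290:390][:,:,::-1],(400,280),interpolation=cv2.INTER_CUBIC)
cv2.imwrite("pics/crop1.png",c)
hsv=cv2.cvtColor(p,cv2.COLOR_RGB2HSV).astype(int); H,S,V=hsv[...,0],hsv[...,1],hsv[...,2]
x,y,z=W[...,0],W[...,1],W[...,2]
def rep(n,m):
    m=m&np.isfinite(z); q=W[m]
    if len(q)<4: print(n,len(q)); return
    r=cv2.minAreaRect(q[:,:2].astype(np.float32))
    print(n,len(q),"mean",q.mean(0).round(1),"med z",np.median(q[:,2]).round(1),"rect",np.round(r[0],1),np.round(r[1],1),round(r[2],2))
reg=(x>430)&(x<580)
rep("carton top",reg&(y>140)&(y<290)&(z>107))
rep("stripe",reg&(y>140)&(y<290)&(z>107)&(H>22)&(H<35)&(S>150))
rep("yellowstop",reg&(y>-120)&(y<10)&(z>80)&(H>22)&(H<35)&(S>150))
rep("blue",(x>400)&(x<600)&(y>40)&(y<450)&(z>50)&(z<64)&(H>100)&(H<130)&(S>100))
rep("cheek",(x>400)&(x<600)&(y>-50)&(y<60)&(z>85)&(z<106))
rep("console",(x>400)&(x<570)&(y>-190)&(y<-50)&(z>85)&(z<105))
rep("brass",(x>440)&(x<560)&(y>-170)&(y<-60)&(z>85)&(H>12)&(H<30)&(S>120)&(V>80))
rep("stand",(x>420)&(x<600)&(y>-410)&(y<-290)&(z>33)&(z<47))
rep("red",(x>420)&(x<600)&(y>-410)&(y<-290)&((H<8)|(H>172))&(S>120))
rep("redtop",(x>420)&(x<600)&(y>-410)&(y<-290)&((H<8)|(H>172))&(S>120)&(z>76))
rep("bluek",(x>420)&(x<600)&(y>-410)&(y<-290)&(H>100)&(H<130)&(S>120))
rep("bluetop",(x>420)&(x<600)&(y>-410)&(y<-290)&(H>100)&(H<130)&(S>120)&(z>76))
rep("handle",(x>555)&(x<640)&(y>-120)&(y<120)&(H<16)&(S>130)&(z>10))
# station axis via blue rails fits
for s in (-1,1):
    m=(y>90)&(y<370)&(z>50)&(z<64)&(H>100)&(H<130)&(S>100)&(x>400)&(x<600)&((x-510)*s>0)
    q=W[m]; print("rail",s,len(q),np.polyfit(q[:,1],q[:,0],1),np.median(q[:,2]))
E
```

```text
carton top 1560 mean [512.3 214.8 115.8] med z 115.8 rect [512.6 215.6] [121.7  89.9] 86.97
stripe 374 mean [512.9 214.5 116.2] med z 116.1 rect [513.2 215.6] [121.7  21.7] 86.88
yellowstop 189 mean [499.7 -71.7  96.6] med z 96.8 rect [500.7 -82.3] [ 75.1 106.9] 87.1
blue 461 mean [523.2 266.1  57.6] med z 57.6 rect [517.2 254. ] [318. 130.] 87.17
cheek 248 mean [503.  -12.5  98.4] med z 99.2 rect [504.7   4.5] [111.8 107.1] 0.34
console 1559 mean [ 499.3 -104.5   96.5] med z 96.5 rect [ 499.1 -103.8] [110.9 110.1] 87.17
brass 134 mean [ 498.4 -105.1   97.8] med z 97.8 rect [ 498.7 -104.6] [29.3 32.4] 0.39
stand 825 mean [ 511.  -349.4   41. ] med z 41.1 rect [ 511.9 -352.8] [ 52.3 150.4] 82.11
red 71 mean [ 473.  -345.1   78.5] med z 82.9 rect [ 472.5 -346.8] [10.7 28.3] 82.66
redtop 47 mean [ 472.1 -346.2   84.7] med z 84.6 rect [ 472.5 -347. ] [10.1 28.4] 81.65
bluek 43 mean [ 551.  -357.1   84.6] med z 84.8 rect [ 551.5 -357.7] [12.1 30.7] 83.36
bluetop 42 mean [ 551.  -357.2   85.2] med z 85.0 rect [ 551.5 -357.7] [12.1 30.7] 83.36
handle 341 mean [597.8 -19.7  36.1] med z 36.1 rect [588.5 -19.7] [190.8  44.2] 85.94
rail -1 173 [5.17821821e-02 4.42316276e+02] 58.1133902775025
rail 1 215 [5.02534202e-02 5.66121279e+02] 57.530282170225064
```

View pics/crop1.png

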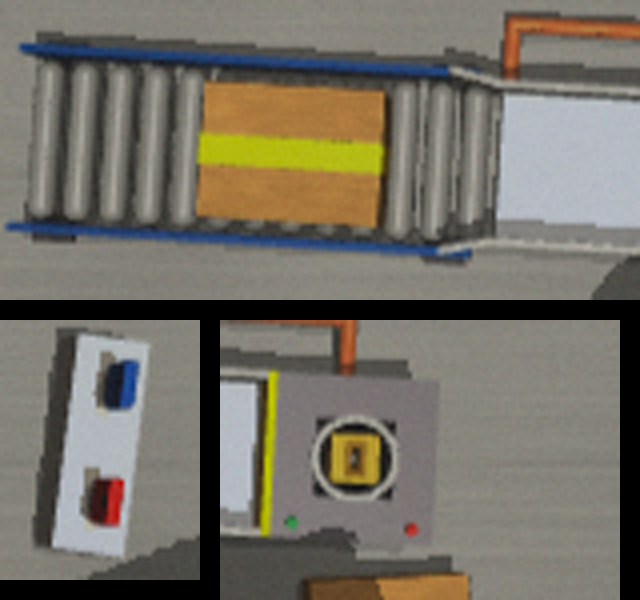

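The crop confirms the striped brown carton on the rollers, the red key at the lower (robot-side) slot and the brass plug. The station's yaw is about -2.95° and the bay is at about (505, 15).

Call:
play_rows(
  steps=[
    {"fingers": 0,"spin": -10.1},
    {"fingers": 0,"spin": -10.1},
    {"fingers": 0,"spin": -10.1},
    {"fingers": 0,"spin": -10.1},
    {"fingers": 0,"spin": -10.1},
    {"fingers": 0,"spin": -10.2},
  ],
)

```text
invalid input
```

Call:
play_rows(
  steps=[
    {"tx": 40,"ty": 9},
    {"tx": 55,"ty": 12.5},
    {"tx": 55,"ty": 12.5},
    {"tx": 55,"ty": 12.5},
    {"tx": 55,"ty": 12.5},
    {"tx": 55,"ty": 12.5},
    {"tx": 55,"ty": 12.5},
    {"tx": 55,"ty": 12.5},
  ],
)

```text
invalid input
```

Call:
play_rows(
  steps=[
    {"tx": 55,"ty": 12.5},
    {"tx": 55,"ty": 12.5},
    {"tx": 55,"ty": 12.5},
    {"tx": 55,"ty": 12.5},
    {"tx": 55,"ty": 12.5},
    {"tx": 55,"ty": 12.5},
    {"tx": 55,"ty": 12.5},
    {"tx": 50,"ty": 12.5},
  ],
)

```text
invalid input
```

```bash
cat >> h.py <<'E'
def go(x=None,y=None,z=None,yaw=None):
    st=robot.sense(); M=rot(st["tool_rot"]); p=np.array(st["eef_pos"]); Y=np.degrees(np.arctan2(M[1,0],M[0,0]))
    t=np.array([p[i] if v is None else v for i,v in enumerate((x,y,z))])
    print("t",round(st["time"],2),"pos",p.round(1),"yaw",Y.round(2),"tilt",M[:,2].round(4),"w",round(float(st["gripper_width"]),1),"F",np.round(st["ft_force"],1),"j6",round(st["joints"][5],2))
    print("tool delta",(M.T@(t-p)).round(1),"spin",None if yaw is None else round((Y-yaw+180)%360-180,2))
E
python3 -c "
from h import *
go(520.2,309.9,74,87.05)"
```

```text
t 0.7 pos [ 276.8 -560.4  231.3] yaw 26.29 tilt [ 0.  0. -1.] w 85.5 F [-0.8 -0.3 -0. ] j6 -0.0
tool delta [ 603.6 -672.5  157.3] spin -60.76
```

Call:
play_rows(
  steps=[
    {"fingers": 0,"tx": 0,"ty": 0,"tz": 0,"spin": -10.1},
    {"fingers": 0,"tx": 0,"ty": 0,"tz": 0,"spin": -10.1},
    {"fingers": 0,"tx": 0,"ty": 0,"tz": 0,"spin": -10.1},
    {"fingers": 0,"tx": 0,"ty": 0,"tz": 0,"spin": -10.1},
    {"fingers": 0,"tx": 0,"ty": 0,"tz": 0,"spin": -10.1},
    {"fingers": 0,"tx": 0,"ty": 0,"tz": 0,"spin": -10.2},
  ],
  force=40,
)

```text
time: 1.45
eef_pos: [276.8, -560.4, 231.3]
tool_rot: [0.0, 0.723, 0.69, -0.0]
ft_force: [-0.5, -0.7, -0.7]
gripper_width: 42.6
grip_force: 0.0
```

Call:
play_rows(
  steps=[
    {"fingers": 0,"tx": 40,"ty": 9,"tz": 0,"spin": 0},
    {"fingers": 0,"tx": 55,"ty": 12.5,"tz": 0,"spin": 0},
    {"fingers": 0,"tx": 55,"ty": 12.5,"tz": 0,"spin": 0},
    {"fingers": 0,"tx": 55,"ty": 12.5,"tz": 0,"spin": 0},
    {"fingers": 0,"tx": 55,"ty": 12.5,"tz": 0,"spin": 0},
    {"fingers": 0,"tx": 55,"ty": 12.5,"tz": 0,"spin": 0},
    {"fingers": 0,"tx": 55,"ty": 12.5,"tz": 0,"spin": 0},
    {"fingers": 0,"tx": 55,"ty": 12.5,"tz": 0,"spin": 0},
  ],
)

```text
time: 2.45
eef_pos: [395.9, -139.4, 231.6]
tool_rot: [0.0, 0.726, 0.688, 0.0]
ft_force: [1.0, -0.3, -0.1]
gripper_width: 42.8
grip_force: 0.0
```

Call:
play_rows(
  steps=[
    {"fingers": 0,"tx": 55,"ty": 12.5,"tz": 0,"spin": 0},
    {"fingers": 0,"tx": 55,"ty": 12.5,"tz": 0,"spin": 0},
    {"fingers": 0,"tx": 55,"ty": 12.5,"tz": 0,"spin": 0},
    {"fingers": 0,"tx": 55,"ty": 12.5,"tz": 0,"spin": 0},
    {"fingers": 0,"tx": 55,"ty": 12.5,"tz": 0,"spin": 0},
    {"fingers": 0,"tx": 55,"ty": 12.5,"tz": 0,"spin": 0},
    {"fingers": 0,"tx": 55,"ty": 12.5,"tz": 0,"spin": 0},
    {"fingers": 0,"tx": 50,"ty": 12.5,"tz": 0,"spin": 0},
  ],
)

```text
time: 3.45
eef_pos: [518.5, 290.3, 231.4]
tool_rot: [0.0, 0.725, 0.689, 0.0]
ft_force: [0.4, 0.9, -0.4]
gripper_width: 43.0
grip_force: 0.0
```

```bash
python3 -c "
from h import *
go(519,309.9,74,87.05)"
```

```text
t 3.45 pos [518.5 290.3 231.4] yaw 87.02 tilt [ 5.e-04  2.e-04 -1.e+00] w 43.0 F [ 0.4  0.9 -0.4] j6 0.56
tool delta [ 19.5  -0.6 157.4] spin -0.03
```

Call:
play_rows(
  steps=[
    {"fingers": 0,"tx": 20,"ty": -0.5,"tz": 0,"spin": 0},
    {"fingers": 0,"tx": 0,"ty": 0,"tz": 40,"spin": 0},
    {"fingers": 0,"tx": 0,"ty": 0,"tz": 50,"spin": 0},
    {"fingers": 0,"tx": 0,"ty": 0,"tz": 40,"spin": 0},
    {"fingers": 0,"tx": 0,"ty": 0,"tz": 27,"spin": 0},
    {"fingers": 0,"tx": 0,"ty": 0,"tz": 0,"spin": 0},
  ],
)

```text
time: 4.2
eef_pos: [517.1, 306.7, 72.4]
tool_rot: [-0.0, 0.726, 0.688, -0.002]
ft_force: [-0.3, 0.4, 0.4]
gripper_width: 42.8
grip_force: 0.0
```

Call:
play_rows(
  steps=[
    {"fingers": 0,"tx": -8,"ty": 0,"tz": 0,"spin": 0},
    {"fingers": 0,"tx": -10,"ty": 0,"tz": 0,"spin": 0},
    {"fingers": 0,"tx": -8,"ty": 0,"tz": 0,"spin": 0},
    {"fingers": 0,"tx": -6,"ty": 0,"tz": 0,"spin": 0},
    {"fingers": 0,"tx": -6,"ty": 0,"tz": 0,"spin": 0},
    {"fingers": 0,"tx": -7,"ty": 0,"tz": 0,"spin": 0},
    {"fingers": 0,"tx": -8,"ty": 0,"tz": 0,"spin": 0},
    {"fingers": 0,"tx": -9,"ty": 0,"tz": 0,"spin": 0},
  ],
)

```text
time: 5.2
eef_pos: [515.8, 245.8, 74.4]
tool_rot: [0.0, 0.725, 0.688, 0.0]
ft_force: [1.2, 2.9, 1.8]
gripper_width: 42.9
grip_force: 1.0
```

```bash
python3 - <<'E'
from h import *
go()
s=snapshot("top"); W=cloud(s); x,y,z=np.moveaxis(W,-1,0)
H,S,V=np.moveaxis(cv2.cvtColor(s["pixels"],cv2.COLOR_RGB2HSV).astype(int),-1,0)
m=(x>430)&(x<580)&(y>-50)&(y<290)&(z>110)&(z<122)&(H>22)&(H<35)&(S>120)
print(m.sum(),cv2.minAreaRect(W[m][:,:2].astype(np.float32)))
save(s,"push1.png",crop=(110,120,370,270),k=3)
E
```

```text
t 5.2 pos [515.8 245.8  74.4] yaw 86.99 tilt [ 6.e-04  3.e-04 -1.e+00] w 42.9 F [1.2 2.9 1.8] j6 0.49
tool delta [0. 0. 0.] spin None
206 ((509.18475341796875, 158.12503051757812), (89.71212005615234, 21.313505172729492), 88.64407348632812)
```

View pics/push1.png

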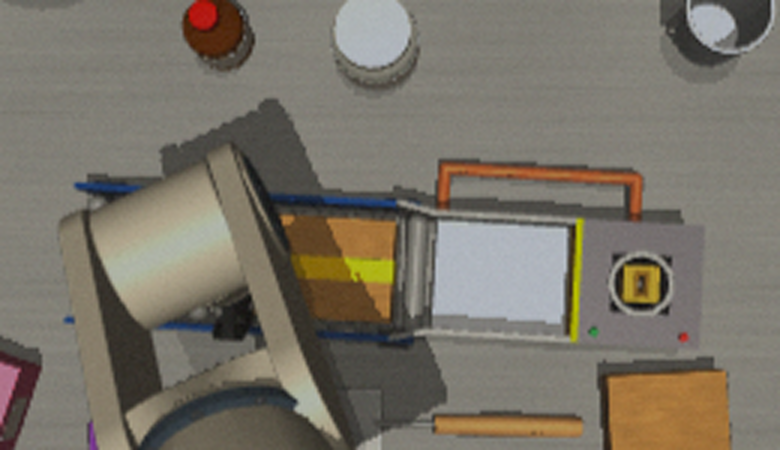

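The carton is moving straight toward the bay (front edge at px (395,270)), so I'll carry on pushing.

Call:
play_rows(
  steps=[
    {"fingers": 0,"tx": -9,"ty": 0,"tz": 0,"spin": 0},
    {"fingers": 0,"tx": -9,"ty": 0,"tz": 0,"spin": 0},
    {"fingers": 0,"tx": -9,"ty": 0,"tz": 0,"spin": 0},
    {"fingers": 0,"tx": -9,"ty": 0,"tz": 0,"spin": 0},
    {"fingers": 0,"tx": -9,"ty": 0,"tz": 0,"spin": 0},
    {"fingers": 0,"tx": -9,"ty": 0,"tz": 0,"spin": 0},
    {"fingers": 0,"tx": -9,"ty": 0,"tz": 0,"spin": 0},
    {"fingers": 0,"tx": -9,"ty": 0,"tz": 0,"spin": 0},
  ],
)

```text
time: 6.25
eef_pos: [511.7, 173.6, 74.3]
tool_rot: [0.0, 0.725, 0.688, -0.0]
ft_force: [0.9, 0.9, 2.0]
gripper_width: 42.6
grip_force: 1.0
```

Call:
play_rows(
  steps=[
    {"fingers": 0,"tx": -9,"ty": 0,"tz": 0,"spin": 0},
    {"fingers": 0,"tx": -9,"ty": 0,"tz": 0,"spin": 0},
    {"fingers": 0,"tx": -9,"ty": 0,"tz": 0,"spin": 0},
    {"fingers": 0,"tx": -9,"ty": 0,"tz": 0,"spin": 0},
    {"fingers": 0,"tx": -9,"ty": 0,"tz": 0,"spin": 0},
    {"fingers": 0,"tx": -8,"ty": 0,"tz": 0,"spin": 0},
    {"fingers": 0,"tx": -7,"ty": 0,"tz": 0,"spin": 0},
    {"fingers": 0,"tx": -6,"ty": 0,"tz": 0,"spin": 0},
  ],
)

```text
time: 7.25
eef_pos: [508.3, 108.0, 74.3]
tool_rot: [-0.0, 0.726, 0.688, 0.0]
ft_force: [0.9, 3.2, -1.4]
gripper_width: 42.4
grip_force: 1.2
```

```bash
python3 - <<'E'
from h import *
go()
E
```

```text
t 7.25 pos [508.3 108.   74.3] yaw 86.98 tilt [ 1.e-04  1.e-04 -1.e+00] w 42.4 F [ 0.9  3.2 -1.4] j6 0.26
tool delta [0. 0. 0.] spin None
```

Call:
play_rows(
  steps=[
    {"fingers": 0,"tx": -5,"ty": 0,"tz": 0,"spin": 0},
    {"fingers": 0,"tx": -4,"ty": 0,"tz": 0,"spin": 0},
    {"fingers": 0,"tx": -3,"ty": 0,"tz": 0,"spin": 0},
    {"fingers": 0,"tx": -2,"ty": 0,"tz": 0,"spin": 0},
    {"fingers": 0,"tx": -2,"ty": 0,"tz": 0,"spin": 0},
    {"fingers": 0,"tx": -1,"ty": 0,"tz": 0,"spin": 0},
  ],
)

```text
time: 8.0
eef_pos: [507.3, 91.3, 74.2]
tool_rot: [-0.0, 0.725, 0.688, -0.0]
ft_force: [-0.0, 2.7, -2.1]
gripper_width: 42.7
grip_force: 1.1
```

Call:
play_rows(
  steps=[
    {"fingers": 0,"tx": -1,"ty": 0,"tz": 0,"spin": 0},
    {"fingers": 0,"tx": -1,"ty": 0,"tz": 0,"spin": 0},
    {"fingers": 0,"tx": -1,"ty": 0,"tz": 0,"spin": 0},
  ],
)

```text
time: 8.38
eef_pos: [507.3, 88.4, 74.3]
tool_rot: [0.0, 0.725, 0.688, 0.0]
ft_force: [0.4, 2.1, -2.0]
gripper_width: 42.9
grip_force: 1.1
```

Call:
play_rows(
  steps=[
    {"fingers": 0,"tx": -1,"ty": 0,"tz": 0,"spin": 0},
    {"fingers": 0,"tx": -1,"ty": 0,"tz": 0,"spin": 0},
  ],
)

```text
time: 8.62
eef_pos: [507.1, 86.9, 74.3]
tool_rot: [-0.0, 0.726, 0.688, 0.0]
ft_force: [0.1, 12.0, -1.8]
gripper_width: 42.7
grip_force: 5.4
```

Call:
play_rows(
  steps=[
    {"fingers": 0,"tx": -0.7,"ty": 0,"tz": 0,"spin": 0},
    {"fingers": 0,"tx": 0,"ty": 0,"tz": 0,"spin": 0},
  ],
)

```text
time: 8.88
eef_pos: [507.1, 86.9, 74.4]
tool_rot: [-0.001, 0.726, 0.688, 0.001]
ft_force: [-0.4, 11.5, -1.6]
gripper_width: 42.7
grip_force: 5.7
```

Call:
play_rows(
  steps=[
    {"fingers": 0,"tx": 15,"ty": 0,"tz": 0,"spin": 0},
    {"fingers": 0,"tx": 25,"ty": 0,"tz": 0,"spin": 0},
    {"fingers": 0,"tx": 0,"ty": 0,"tz": -50,"spin": 0},
    {"fingers": 0,"tx": 0,"ty": 0,"tz": -55,"spin": 0},
    {"fingers": -0.3,"tx": 0,"ty": 0,"tz": -50,"spin": -10.5},
    {"fingers": -0.3,"tx": 0,"ty": 0,"tz": 0,"spin": -10.5},
    {"fingers": -0.3,"tx": 0,"ty": 0,"tz": 0,"spin": -10.5},
    {"fingers": -0.3,"tx": 0,"ty": 0,"tz": 0,"spin": -10.5},
  ],
)

```text
time: 9.88
eef_pos: [509.2, 125.9, 229.6]
tool_rot: [0.0, 0.428, 0.904, -0.0]
ft_force: [-0.3, 0.2, 0.3]
gripper_width: 55.1
grip_force: 0.0
```

Call:
play_rows(
  steps=[
    {"fingers": -0.3,"tx": 0,"ty": 0,"tz": 0,"spin": -10.5},
    {"fingers": -0.3,"tx": 0,"ty": 0,"tz": 0,"spin": -10.5},
    {"fingers": -0.3,"tx": 0,"ty": 0,"tz": 0,"spin": -10.5},
    {"fingers": -0.3,"tx": 0,"ty": 0,"tz": 0,"spin": -10.5},
    {"fingers": -0.3,"tx": 0,"ty": 0,"tz": 0,"spin": -1.2},
    {"fingers": -0.3,"tx": 0,"ty": 0,"tz": 0,"spin": 0},
  ],
)

```text
time: 10.62
eef_pos: [509.2, 125.8, 229.3]
tool_rot: [0.0, 0.07, 0.998, -0.0]
ft_force: [-0.1, -0.5, 0.6]
gripper_width: 55.3
grip_force: 0.0
```

```bash
python3 - <<'E'
from h import *
go(472.5,-300,200,172.2)
s=snapshot("top"); W=cloud(s); x,y,z=np.moveaxis(W,-1,0)
H,S,V=np.moveaxis(cv2.cvtColor(s["pixels"],cv2.COLOR_RGB2HSV).astype(int),-1,0)
m=(x>430)&(x<580)&(y>-100)&(y<290)&(z>90)&(z<122)&(H>22)&(H<35)&(S>120)
print(m.sum(),cv2.minAreaRect(W[m&(z>110)][:,:2].astype(np.float32)))
save(s,"push2.png",crop=(110,120,370,270),k=3)
E
```

```text
t 10.62 pos [509.2 125.8 229.3] yaw 172.0 tilt [ 1.e-04 -2.e-04 -1.e+00] w 55.3 F [-0.1 -0.5  0.6] j6 -1.19
tool delta [ -22.9 -426.7   29.4] spin -0.2
390 ((515.84423828125, -2.3934364318847656), (50.09495544433594, 89.85832214355469), 0.5744540691375732)
```

View pics/push2.png

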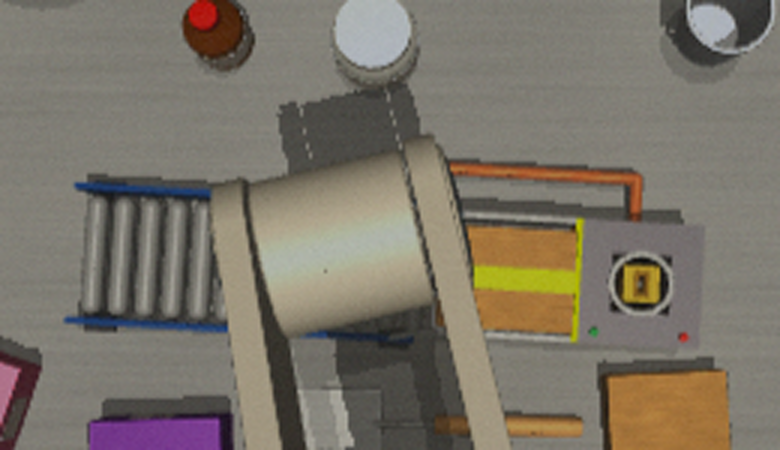

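The carton sits on the deck against the yellow stop (front edge at px (580,280)). Next I go over the lock for a wrist view, then on to the red key.

Call:
play_rows(
  steps=[
    {"fingers": -0.3,"tx": -4,"ty": -40,"tz": 0,"spin": 0},
    {"fingers": -0.3,"tx": -4.5,"ty": -50,"tz": 0,"spin": 0},
    {"fingers": -0.3,"tx": -4.5,"ty": -50,"tz": 0,"spin": 0},
    {"fingers": -0.3,"tx": -4.5,"ty": -50,"tz": 0,"spin": 0},
    {"fingers": -0.3,"tx": -4.5,"ty": -40,"tz": 0,"spin": 0},
    {"fingers": -0.3,"tx": 0,"ty": 0,"tz": 0,"spin": -0.2},
    {"fingers": -0.3,"tx": 0,"ty": 0,"tz": 0,"spin": 0},
  ],
)

```text
time: 11.55
eef_pos: [499.7, -104.9, 229.2]
tool_rot: [-0.0, 0.067, 0.998, 0.0]
ft_force: [-0.5, -0.8, -0.3]
gripper_width: 55.6
grip_force: 0.0
```

```bash
cat >> h.py <<'E'
def wcloud():
    st=robot.sense(); s=snapshot("wrist"); M=rot(st["tool_rot"]); p=np.array(st["eef_pos"])
    h,w=s["z_map"].shape; 
    f=h/2/np.tan(np.radians(s["fov_y"])/2)
    v,u=np.mgrid[:h,:w]; du,dv=u-s["cx"],v-s["cy"]; r=np.hypot(du,dv)+1e-9; th=r/f
    z=s["z_map"].astype(float); t=np.tan(np.minimum(th,1.5))*z
    P=np.stack([du/r*t,-dv/r*t,-z],-1); E=np.array(s["hand_eye"])
    W=(P@E[:3,:3].T+E[:3,3])@M.T+p; W[(z==0)|(th>1.45)]=np.nan
    return s,W,cv2.cvtColor(s["pixels"],cv2.COLOR_RGB2HSV).astype(int)
def rep(n,W,m):
    m=m&np.isfinite(W[...,2]); q=W[m]
    if len(q)<4: print(n,len(q)); return
    r=cv2.minAreaRect(q[:,:2].astype(np.float32))
    print(n,len(q),"mean",q.mean(0).round(1),"med",np.median(q,0).round(1),"rect",np.round(r[0],1),np.round(r[1],1),round(r[2],2))
E
python3 - <<'E'
from h import *
go(498.9,-104.6,230)
s,W,hsv=wcloud(); H,S,V=np.moveaxis(hsv,-1,0); x,y,z=np.moveaxis(W,-1,0)
print(s["hand_eye"],s["fov_y"])
near=np.hypot(x-499,y+105)<35
rep("brass",W,near&(z>85)&(H>12)&(H<30)&(S>120)&(V>80))
rep("slot deep",W,(np.hypot(x-499,y+105)<17)&(z<94))
rep("ring",W,near&(z>90)&(S<60)&(V>120))
q=(np.hypot(x-499,y+105)<25); print("pix range",[ (a.min(),a.max()) for a in np.nonzero(q)])
rep("stop",W,(abs(x-500)<70)&(abs(y+55)<30)&(z>88)&(z<100)&(H>22)&(H<35)&(S>120))
rep("stripe",W,(abs(x-505)<50)&(y>-60)&(z>108)&(H>22)&(H<35)&(S>120))
rr,cc=np.nonzero(q); save(s,"wl.png",crop=(cc.min()-30,rr.min()-30,cc.max()+30,rr.max()+30),k=4)
np.savez("wl.npz",W=W,p=s["pixels"])
E
```

```text
t 11.55 pos [ 499.7 -104.9  229.2] yaw 172.27 tilt [-1.e-04  4.e-04 -1.e+00] w 55.6 F [-0.5 -0.8 -0.3] j6 -1.65
tool delta [ 0.8  0.2 -0.8] spin None
[[-4.34647688e-04  9.60737747e-01  2.77457730e-01  7.02366097e+01]
 [ 9.99999870e-01  3.43156026e-04  3.78308736e-04 -1.04299135e-01]
 [ 2.68244191e-04  2.77457859e-01 -9.60737771e-01 -1.42970863e+02]
 [ 0.00000000e+00  0.00000000e+00  0.00000000e+00  1.00000000e+00]] 65.70646984690485
brass 1072 mean [ 498.9 -104.3   96.4] med [ 499.  -104.3   97. ] rect [ 500.  -104.6] [32.  32.8] 87.15
slot deep 238 mean [ 494.1 -104.4   79.4] med [ 494.3 -104.7   80.8] rect [ 495.9 -101.9] [27.7 16.1] 9.05
ring 1453 mean [ 497.6 -112.   120. ] med [ 495.5 -118.3   97.9] rect [ 501.2 -106.5] [69.8 61.3] 55.17
pix range [(np.int64(153), np.int64(383)), (np.int64(157), np.int64(351))]
stop 604 mean [501.5 -46.9  95.4] med [501.3 -46.8  95.4] rect [503.  -46.9] [  6.3 109.6] 86.66
stripe 2393 mean [503.2  11.  115.4] med [503.2   9.3 115.5] rect [503.7  15.7] [121.9  21.1] 87.24
```

View pics/wl.png

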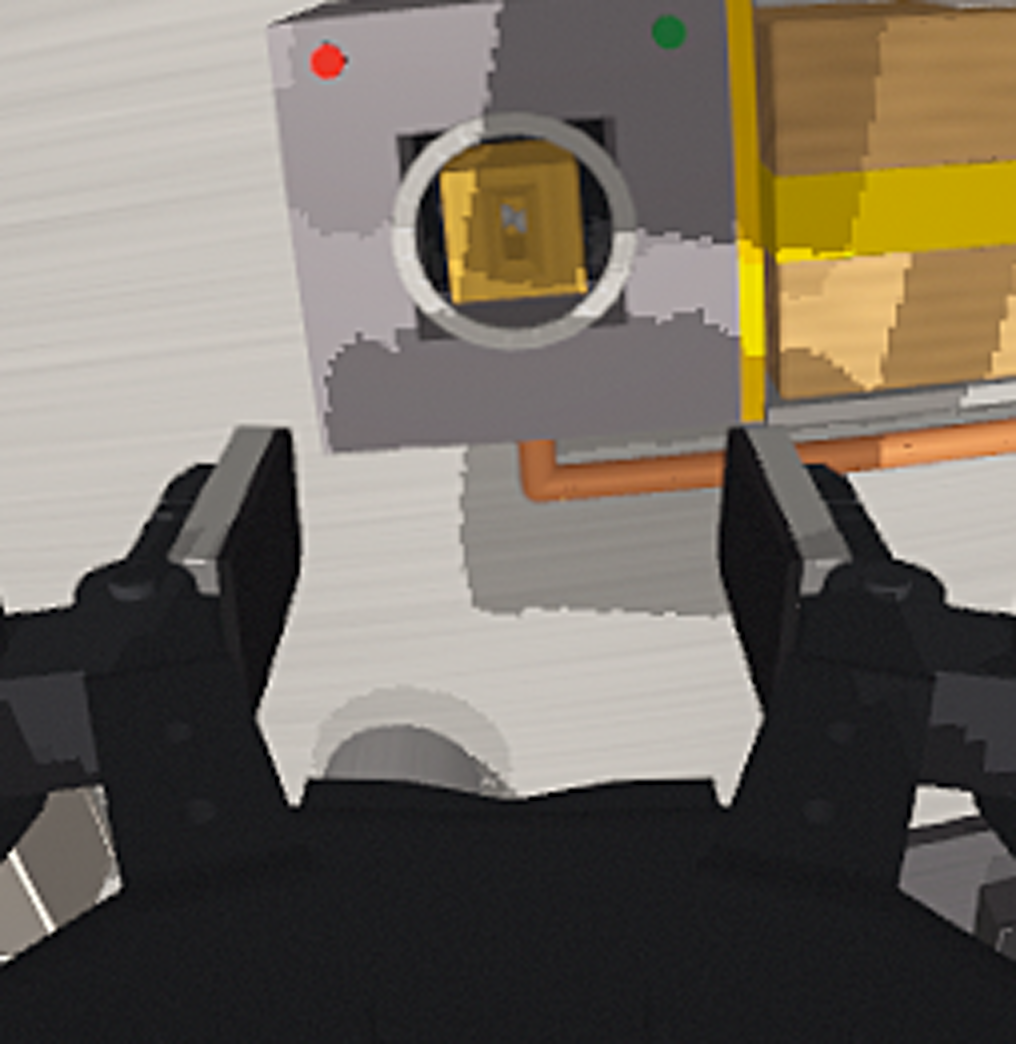

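The wrist view shows the brass plug centred in the ring with its slot at about (515,220) and the carton against the yellow stop. Now to the red key.

Call:
play_rows(
  steps=[
    {"fingers": -0.3,"tx": -1,"ty": -40,"tz": 0,"spin": 0},
    {"fingers": -0.3,"tx": -1,"ty": -50,"tz": 0,"spin": 0},
    {"fingers": -0.3,"tx": -1,"ty": -55,"tz": 0,"spin": 0},
    {"fingers": -0.3,"tx": -1,"ty": -55,"tz": 0,"spin": 0},
    {"fingers": -0.3,"tx": -1.5,"ty": -43.5,"tz": 0,"spin": 0},
    {"fingers": -0.3,"tx": 0,"ty": 0,"tz": 30,"spin": 0},
    {"fingers": -0.3,"tx": 0,"ty": 0,"tz": 0,"spin": 0},
  ],
)

```text
time: 12.48
eef_pos: [472.0, -345.6, 197.3]
tool_rot: [-0.002, 0.066, 0.998, 0.001]
ft_force: [0.1, -0.3, -0.3]
gripper_width: 55.6
grip_force: 0.0
```

```bash
python3 - <<'E'
from h import *
s,W,hsv=wcloud(); H,S,V=np.moveaxis(hsv,-1,0); x,y,z=np.moveaxis(W,-1,0)
near=(np.hypot(x-472,y+347)<35)
red=near&((H<8)|(H>172))&(S>110)
rep("red",W,red); rep("redtop",W,red&(z>81)&(z<88))
rep("standtop",W,(abs(x-511)<100)&(abs(y+352)<40)&(z>38)&(z<43)&(S<60))
m=red&(z>81)&(z<88); print("z",np.percentile(W[m][:,2],[5,50,95]))
# bow top corner pose at lower z
for a,b in((50,60),(60,70),(70,82)): rep("bow%d"%a,W,red&(z>a)&(z<b))
go(472.5,-347,76.7,172.2)
save(s,"wk.png",crop=(150,100,370,260),k=3)
E
```

```text
red 414 mean [ 470.8 -343.6   82.4] med [ 470.2 -343.6   83.9] rect [ 472.8 -343.8] [ 9.1 31.3] 82.62
redtop 367 mean [ 472.4 -343.7   84. ] med [ 472.2 -343.7   84. ] rect [ 472.8 -343.8] [ 9.1 31.3] 82.56
standtop 5070 mean [ 506.4 -351.6   40.3] med [ 506.9 -352.3   40.3] rect [ 513.4 -352.2] [ 49.6 150.4] 82.3
z [82.61855729 84.02231344 85.17333833]
bow50 2
bow60 19 mean [ 457.8 -342.7   63.9] med [ 457.6 -342.6   64.3] rect [ 458.1 -342.1] [8.7 1.6] 74.41
bow70 33 mean [ 458.6 -342.6   76.5] med [ 457.6 -342.7   75.5] rect [ 468.8 -343.4] [ 8.5 23.2] 84.51
t 12.53 pos [ 472.8 -345.8  198.7] yaw 172.43 tilt [-0.0019  0.0016 -1.    ] w 55.5 F [-0.3  0.2  0.6] j6 -2.07
tool delta [-1.00e-01 -1.30e+00  1.22e+02] spin 0.23
```

View pics/wk.png

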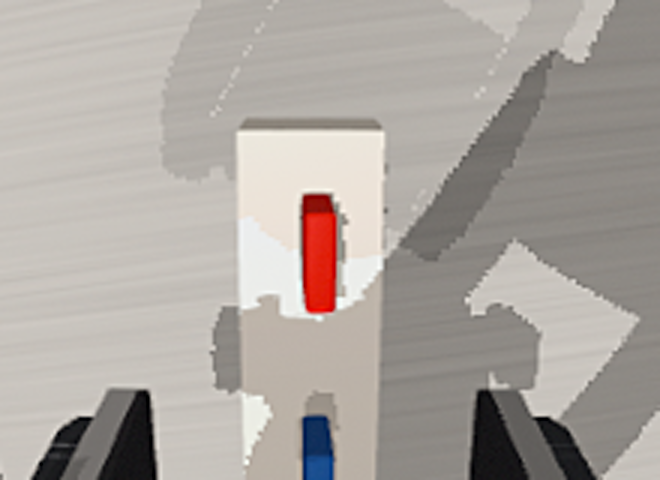

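The red key stands at (318,250) in the crop with the blue key farther at (318,450), so I descend on the red one.

Call:
play_rows(
  steps=[
    {"fingers": -0.3,"tx": 0,"ty": 0.8,"tz": 40,"spin": 0.2},
    {"fingers": -0.3,"tx": 0,"ty": 0,"tz": 45,"spin": 0},
    {"fingers": -0.3,"tx": 0,"ty": 0,"tz": 35,"spin": 0},
    {"fingers": -0.3,"tx": 0,"ty": 0,"tz": 20,"spin": 0},
    {"fingers": -0.3,"tx": 0,"ty": 0,"tz": 9.5,"spin": 0},
    {"fingers": -0.3,"tx": 0,"ty": 0,"tz": 0,"spin": 0},
  ],
  force=80,
)

```text
time: 13.28
eef_pos: [473.6, -346.1, 50.3]
tool_rot: [0.0, 0.068, 0.998, -0.0]
ft_force: [0.2, 0.1, 0.4]
gripper_width: 55.4
grip_force: 0.0
```

```bash
python3 -c "
from h import *
go(472.8,-345,49.3,172.2)"
```

```text
t 13.28 pos [ 473.6 -346.1   50.3] yaw 172.24 tilt [ 3.e-04 -2.e-04 -1.e+00] w 55.4 F [0.2 0.1 0.4] j6 -2.07
tool delta [1. 1. 1.] spin 0.04
```

Call:
play_rows(
  steps=[
    {"fingers": 0.3,"tx": 1,"ty": 0.5,"tz": 1,"spin": 0},
    {"fingers": 0.6,"tx": 0,"ty": 0,"tz": 0,"spin": 0},
    {"fingers": 0.7,"tx": 0,"ty": 0,"tz": 0,"spin": 0},
    {"fingers": 1,"tx": 0,"ty": 0,"tz": 0,"spin": 0},
    {"fingers": 1,"tx": 0,"ty": 0,"tz": 0,"spin": 0},
    {"fingers": 1,"tx": 0,"ty": 0,"tz": 0,"spin": 0},
  ],
  force=80,
)

```text
time: 14.02
eef_pos: [472.3, -346.0, 49.3]
tool_rot: [0.0, 0.068, 0.998, -0.0]
ft_force: [-1.2, 0.9, 5.4]
gripper_width: 9.1
grip_force: 77.9
```

```bash
python3 -c "
from h import *
go(472.8,-345,49.3,172.2); print(robot.sense()['grip_force'])"
```

```text
t 14.03 pos [ 472.3 -346.    49.3] yaw 172.18 tilt [ 5.e-04 -3.e-04 -1.e+00] w 9.1 F [-1.2  0.9  5.4] j6 -2.07
tool delta [-0.3  1.1 -0. ] spin -0.02
77.93127179145813
```

Call:
play_rows(
  steps=[
    {"fingers": 1,"tx": 0,"ty": 0,"tz": -10,"spin": 0},
    {"fingers": 1,"tx": 0,"ty": 0,"tz": -20,"spin": 0},
    {"fingers": 1,"tx": 0,"ty": 0,"tz": -40,"spin": 0},
    {"fingers": 1,"tx": 0,"ty": 0,"tz": -50,"spin": 0},
    {"fingers": 1,"tx": 0,"ty": 0,"tz": -20,"spin": 0},
    {"fingers": 1,"tx": 0,"ty": 0,"tz": 0,"spin": 0},
  ],
)

```text
time: 14.78
eef_pos: [472.9, -346.5, 190.8]
tool_rot: [0.002, 0.068, 0.998, -0.001]
ft_force: [0.0, 0.4, -0.5]
gripper_width: 8.9
grip_force: 77.8
```

```bash
python3 - <<'E'
from h import *
go(499.5,-104.5,170,177.05)
st=robot.sense(); M=rot(st["tool_rot"]); p=np.array(st["eef_pos"])
s,W,hsv=wcloud(); T=(W-p)@M  # tool coords
H,S,V=np.moveaxis(hsv,-1,0); x,y,z=np.moveaxis(T,-1,0)
near=(abs(x)<25)&(abs(y)<8)
red=near&((H<8)|(H>172))&(S>110)&(z>-30)&(z<20)
def r3(n,m):
    q=T[m]; 
    if len(q)<3: print(n,len(q));return
    print(n,len(q),"med",np.median(q,0).round(1),"p2",np.percentile(q,2,0).round(1),"p98",np.percentile(q,98,0).round(1))
r3("red",red)
bl=near&(z>6)&(z<45)&~red; r3("blade",bl)
for a in (10,15,20,25,30,35): r3(a,bl&(z>a)&(z<a+5))
rr,cc=np.nonzero(bl|red); 
if len(rr): print(rr.min(),rr.max(),cc.min(),cc.max())
save(s,"hold.png",crop=(150,130,360,290),k=3)
E
```

```text
t 14.78 pos [ 472.9 -346.5  190.8] yaw 172.19 tilt [ 0.0029 -0.0022 -1.    ] w 8.9 F [ 0.   0.4 -0.5] j6 -2.07
tool delta [  6.6 243.4  20.3] spin -4.86
red 534 med [ 14.6  -0.2 -18.2] p2 [ 10.6  -5.4 -29.6] p98 [15.2  5.1 -3.9]
blade 55 med [ 5.9 -0.8 27.5] p2 [ 5.2 -2.  20.2] p98 [ 6.3  1.1 37.4]
10 0
15 1
20 18 med [ 5.9 -0.5 22.6] p2 [ 5.5 -2.  20.3] p98 [ 6.2  1.  25. ]
25 17 med [ 5.9 -0.8 27.5] p2 [ 5.5 -2.  25.5] p98 [ 6.2  1.1 29.6]
30 15 med [ 5.9 -0.2 31.7] p2 [ 5.7 -2.1 30. ] p98 [ 6.3  1.1 33.9]
35 4 med [ 5.3 -0.5 37.1] p2 [ 5.1 -1.4 35.9] p98 [ 5.7  0.4 37.6]
209 250 242 266
```

View pics/hold.png

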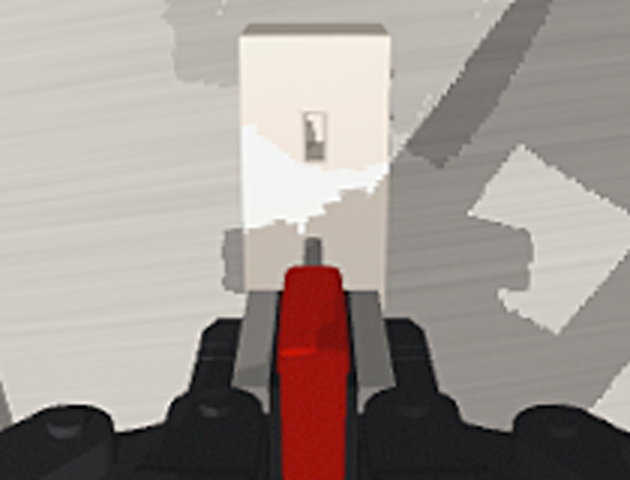

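The red key hangs straight in the fingers (bow at (313,350), blade tip at (313,245)), about 1 mm off along tool x. I carry it to the lock.

Call:
play_rows(
  steps=[
    {"fingers": 1,"tx": 0,"ty": 0,"tz": 0,"spin": -4.86},
    {"fingers": 1,"tx": -2.4,"ty": 43.4,"tz": 0,"spin": 0},
    {"fingers": 1,"tx": -3,"ty": 55,"tz": 0,"spin": 0},
    {"fingers": 1,"tx": -3,"ty": 55,"tz": 0,"spin": 0},
    {"fingers": 1,"tx": -3,"ty": 50,"tz": 0,"spin": 0},
    {"fingers": 1,"tx": -2,"ty": 40,"tz": 0,"spin": 0},
    {"fingers": 1,"tx": 0,"ty": 0,"tz": 40,"spin": 0},
    {"fingers": 1,"tx": 0,"ty": 0,"tz": 0,"spin": 0},
  ],
)

```text
time: 15.82
eef_pos: [495.0, -102.4, 145.5]
tool_rot: [-0.004, 0.025, 1.0, 0.001]
ft_force: [0.4, 0.3, -0.2]
gripper_width: 8.9
grip_force: 78.1
```

```bash
python3 - <<'E'
from h import *
go(498.8,-104.1,150,177.05)
st=robot.sense(); M=rot(st["tool_rot"]); p=np.array(st["eef_pos"])
s,W,hsv=wcloud(); H,S,V=np.moveaxis(hsv,-1,0); x,y,z=np.moveaxis(W,-1,0)
near=np.hypot(x-499,y+105)<30
rep("brass",W,near&(z>94)&(z<100)&(H>12)&(H<30)&(S>120))
T=(W-p)@M; tx,ty,tz=np.moveaxis(T,-1,0)
b=(abs(tx)<12)&(abs(ty)<5)&(tz>20)&(tz<45); rep("blade world",W,b); print(np.median(T[b],0),np.percentile(T[b],98,0))
save(s,"al.png",crop=(180,150,340,270),k=4)
E
```

```text
t 15.82 pos [ 495.  -102.4  145.5] yaw 177.11 tilt [-0.0075  0.0015 -1.    ] w 8.9 F [ 0.4  0.3 -0.2] j6 -1.73
tool delta [-3.9 -1.5 -4.5] spin 0.06
brass 1168 mean [ 493.3 -104.2   97.1] med [ 492.4 -104.8   97.3] rect [ 498. -104.] [31.4 28.9] 87.45
blade world 56 mean [ 488.9 -102.6  117.9] med [ 488.9 -102.5  118.8] rect [ 489.  -102.5] [1.1 3.2] 0.13
[ 5.88012839 -0.47721958 26.76638923] [ 6.29620134  1.0644664  36.97468739]
```

View pics/al.png

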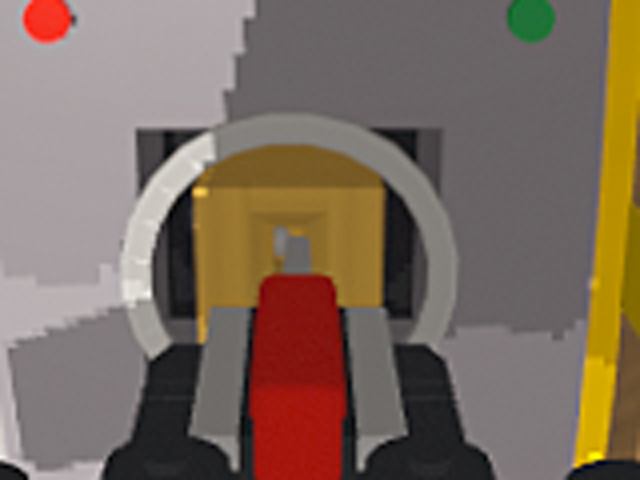

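The blade hangs over the slot at (297,250) but the arm was still settling, so I let it rest and measure again.

Call:
play_rows(
  steps=[
    {"fingers": 1,"tx": 0,"ty": 0,"tz": 0,"spin": 0},
    {"fingers": 1,"tx": 0,"ty": 0,"tz": 0,"spin": 0},
  ],
)

```text
time: 16.12
eef_pos: [498.6, -104.1, 149.7]
tool_rot: [0.001, 0.026, 1.0, -0.0]
ft_force: [-0.1, -0.6, 0.1]
gripper_width: 9.2
grip_force: 78.1
```

```bash
python3 - <<'E'
from h import *
go(498.8,-104.1,150,177.05)
st=robot.sense(); M=rot(st["tool_rot"]); p=np.array(st["eef_pos"])
s,W,hsv=wcloud(); H,S,V=np.moveaxis(hsv,-1,0); T=(W-p)@M; x,y,z=np.moveaxis(T,-1,0)
W2=W[...,2]
b=(abs(x-1)<30)&(abs(y)<25)&(W2>96)&(W2<98.6)&(H>12)&(H<30)&(S>120)
q=T[b]; print("brass tool-y range",np.percentile(q[:,1],[0.5,99.5]).round(1),"x max",np.percentile(q[:,0],[99,99.5]).round(1))
for xs in (4,7,10,13): 
    r=q[abs(q[:,0]-xs)<1.5][:,1]; 
    if len(r): print(xs,r.min().round(1),r.max().round(1))
k=(abs(x)<12)&(abs(y)<5)&(z>20)&(z<42)&(W2>100); print("blade",np.median(T[k],0).round(1),np.percentile(T[k],[2,98],0).round(1))
E
```

```text
t 16.12 pos [ 498.6 -104.1  149.7] yaw 177.0 tilt [ 1.4e-03 -3.0e-04 -1.0e+00] w 9.2 F [-0.1 -0.6  0.1] j6 -1.73
tool delta [-0.2 -0.  -0.3] spin -0.05
brass tool-y range [-15.6  15.6] x max [14.7 14.8]
4 -15.5 15.1
7 -15.5 15.0
10 -15.4 15.7
13 -15.3 15.7
blade [ 5.9 -0.8 27. ] [[ 5.4 -2.1 20.1]
 [ 6.3  1.1 36.8]]
```

Call:
play_rows(
  steps=[
    {"fingers": 1,"tx": 0,"ty": 0.4,"tz": 8,"spin": 0},
    {"fingers": 1,"tx": 0,"ty": 0,"tz": 5,"spin": 0},
    {"fingers": 1,"tx": 0,"ty": 0,"tz": 4,"spin": 0},
    {"fingers": 1,"tx": 0,"ty": 0,"tz": 3,"spin": 0},
    {"fingers": 1,"tx": 0,"ty": 0,"tz": 2,"spin": 0},
    {"fingers": 1,"tx": 0,"ty": 0,"tz": 0,"spin": 0},
  ],
)

```text
time: 16.92
eef_pos: [498.2, -103.1, 126.7]
tool_rot: [0.0, 0.026, 1.0, -0.0]
ft_force: [0.4, -0.9, -0.6]
gripper_width: 9.0
grip_force: 78.1
```

```bash
python3 -c "
from h import *
go(498.6,-103.7); print(robot.sense()['moment'])"
```

```text
t 16.93 pos [ 498.2 -103.1  126.7] yaw 177.05 tilt [ 1.e-04 -0.e+00 -1.e+00] w 9.0 F [ 0.4 -0.9 -0.6] j6 -1.73
tool delta [-0.5 -0.6  0. ] spin None
[-0.07921218 -0.10606656 -0.01482695]
```

Call:
play_rows(
  steps=[
    {"fingers": 1,"tx": 0,"ty": 0.2,"tz": 1,"spin": 1.7},
    {"fingers": 1,"tx": 0,"ty": -1.2,"tz": 0.8,"spin": -3.4},
    {"fingers": 1,"tx": 0,"ty": 1.2,"tz": 0.8,"spin": 3.4},
    {"fingers": 1,"tx": 0,"ty": -1.2,"tz": 0.8,"spin": -3.4},
    {"fingers": 1,"tx": 0,"ty": 1.2,"tz": 0.8,"spin": 3.4},
    {"fingers": 1,"tx": 0,"ty": -1.2,"tz": 0.8,"spin": -3.4},
  ],
)

```text
time: 17.68
eef_pos: [498.3, -104.5, 122.2]
tool_rot: [0.001, 0.011, 1.0, -0.0]
ft_force: [0.9, -0.4, 4.3]
gripper_width: 8.9
grip_force: 78.9
```

```bash
python3 -c "
from h import *
go(498.2,-103.6); print(robot.sense()['moment'])"
```

```text
t 17.68 pos [ 498.3 -104.5  122.2] yaw 178.71 tilt [ 1.2e-03 -8.0e-04 -1.0e+00] w 8.9 F [ 0.9 -0.4  4.3] j6 -1.76
tool delta [ 0.1  0.9 -0. ] spin None
[ 0.0822235  -0.13337794 -0.07500976]
```

Call:
play_rows(
  steps=[
    {"fingers": 1,"tx": 0,"ty": 1.2,"tz": 0.8,"spin": 3.4},
    {"fingers": 1,"tx": 0,"ty": -1.2,"tz": 0.8,"spin": -3.4},
    {"fingers": 1,"tx": 0,"ty": 1.2,"tz": 0.8,"spin": 3.4},
    {"fingers": 1,"tx": 0,"ty": -1.2,"tz": 0.8,"spin": -3.4},
    {"fingers": 1,"tx": 0,"ty": 1.2,"tz": 0.8,"spin": 3.4},
    {"fingers": 1,"tx": 0,"ty": -1.2,"tz": 0.8,"spin": -3.4},
  ],
)

```text
time: 18.42
eef_pos: [498.4, -104.2, 117.8]
tool_rot: [0.001, 0.011, 1.0, -0.0]
ft_force: [-0.4, 2.2, 7.7]
gripper_width: 9.1
grip_force: 79.4
```

```bash
python3 -c "
from h import *
go(498.2,-103.6); print(robot.sense()['moment'])"
```

```text
t 18.43 pos [ 498.4 -104.2  117.8] yaw 178.69 tilt [ 1.7e-03 -3.0e-04 -1.0e+00] w 9.1 F [-0.4  2.2  7.7] j6 -1.76
tool delta [ 0.2  0.6 -0. ] spin None
[ 0.42693433  0.03588544 -0.02869667]
```

Call:
play_rows(
  steps=[
    {"fingers": 1,"tx": 0,"ty": 1.3,"tz": 0.8,"spin": 3.4},
    {"fingers": 1,"tx": 0,"ty": -1.2,"tz": 0.8,"spin": -3.4},
    {"fingers": 1,"tx": 0,"ty": 1.2,"tz": 0.8,"spin": 3.4},
    {"fingers": 1,"tx": 0,"ty": -1.2,"tz": 0.8,"spin": -3.4},
    {"fingers": 1,"tx": 0,"ty": 1.2,"tz": 0.8,"spin": 3.4},
    {"fingers": 1,"tx": 0,"ty": -1.2,"tz": 0.8,"spin": -3.4},
  ],
)

```text
time: 19.18
eef_pos: [498.1, -103.7, 112.7]
tool_rot: [0.001, 0.012, 1.0, 0.0]
ft_force: [0.9, 4.2, 3.0]
gripper_width: 9.1
grip_force: 78.8
```

```bash
python3 -c "
from h import *
go(498.2,-103.6); print(robot.sense()['moment'])"
```

```text
t 19.18 pos [ 498.1 -103.7  112.7] yaw 178.67 tilt [ 1.6e-03  3.0e-04 -1.0e+00] w 9.1 F [0.9 4.2 3. ] j6 -1.76
tool delta [-0.1  0.1  0. ] spin None
[ 0.87459298 -0.36126629  0.00928578]
```

Call:
play_rows(
  steps=[
    {"fingers": 1,"tx": 0,"ty": 1.2,"tz": 0.8,"spin": 3.4},
    {"fingers": 1,"tx": 0,"ty": -1,"tz": 0.8,"spin": -3.4},
    {"fingers": 1,"tx": 0,"ty": 1,"tz": 0.8,"spin": 3.4},
    {"fingers": 1,"tx": 0,"ty": -1,"tz": 0.8,"spin": -3.4},
    {"fingers": 1,"tx": 0,"ty": 0.6,"tz": 0.8,"spin": 1.7},
    {"fingers": 1,"tx": 0,"ty": 0,"tz": 0.8,"spin": 0},
  ],
)

```text
time: 19.92
eef_pos: [498.1, -103.3, 107.8]
tool_rot: [0.001, 0.027, 1.0, -0.0]
ft_force: [2.0, -0.9, 6.2]
gripper_width: 9.0
grip_force: 79.1
```

```bash
python3 -c "
from h import *
go(498.2,-103.6); print(robot.sense()['moment'])"
```

```text
t 19.93 pos [ 498.1 -103.3  107.8] yaw 176.92 tilt [ 1.7e-03 -5.0e-04 -1.0e+00] w 9.0 F [ 2.  -0.9  6.2] j6 -1.72
tool delta [-0.1 -0.3  0. ] spin None
[-0.1248223  -0.40625597 -0.05532097]
```

Call:
play_rows(
  steps=[
    {"fingers": 1,"tx": 0,"ty": -0.2,"tz": 0.8,"spin": 0},
    {"fingers": 1,"tx": 0,"ty": 0,"tz": 0.7,"spin": 0},
    {"fingers": 1,"tx": 0,"ty": 0,"tz": 0,"spin": 0},
  ],
)

```text
time: 20.3
eef_pos: [498.1, -103.4, 106.2]
tool_rot: [0.001, 0.026, 1.0, -0.0]
ft_force: [1.9, 0.5, 4.0]
gripper_width: 9.3
grip_force: 79.2
```

Call:
play_rows(
  steps=[
    {"fingers": 1,"tx": 0,"ty": 0,"tz": 0.6,"spin": 0},
    {"fingers": 1,"tx": 0,"ty": 0,"tz": 0,"spin": 0},
  ],
)

```text
time: 20.55
eef_pos: [498.2, -103.4, 106.0]
tool_rot: [0.001, 0.026, 1.0, -0.0]
ft_force: [1.9, 0.1, 9.9]
gripper_width: 9.0
grip_force: 80.2
```

Call:
play_rows(
  steps=[
    {"fingers": 1,"tx": 0,"ty": 0,"tz": 0.6,"spin": 0},
    {"fingers": 1,"tx": 0,"ty": 0,"tz": 0,"spin": 0},
  ],
)

```text
time: 20.8
eef_pos: [498.3, -103.4, 105.9]
tool_rot: [0.001, 0.026, 1.0, -0.0]
ft_force: [-0.0, 0.2, 16.1]
gripper_width: 9.3
grip_force: 81.1
```

```bash
python3 -c "
from h import *
go(498.2,-103.6); print(robot.sense()['moment'])"
```

```text
t 20.8 pos [ 498.3 -103.4  105.9] yaw 177.02 tilt [ 2.e-03 -3.e-04 -1.e+00] w 9.3 F [-0.   0.2 16.1] j6 -1.73
tool delta [ 0.1 -0.2 -0. ] spin None
[ 0.2438535  -0.0682891  -0.03279316]
```

The key is fully home: contact is stiff at the expected depth. I turn it clockwise.

Call:
play_rows(
  steps=[
    {"fingers": 1,"tx": 0,"ty": 0.1,"tz": 0,"spin": 6},
    {"fingers": 1,"tx": 0,"ty": 0.17,"tz": 0,"spin": 10},
    {"fingers": 1,"tx": 0,"ty": 0.17,"tz": 0,"spin": 10},
    {"fingers": 1,"tx": 0,"ty": 0.17,"tz": 0,"spin": 10},
    {"fingers": 1,"tx": 0,"ty": 0,"tz": 0,"spin": 0},
  ],
)

```text
time: 21.42
eef_pos: [498.8, -102.7, 105.9]
tool_rot: [0.001, 0.335, 0.942, 0.0]
ft_force: [1.7, 3.1, 14.1]
gripper_width: 9.1
grip_force: 80.6
```

```bash
python3 -c "
from h import *
go(); print(robot.sense()['moment'])"
```

```text
t 21.43 pos [ 498.8 -102.7  105.9] yaw 140.86 tilt [ 0.0027  0.     -1.    ] w 9.1 F [ 1.7  3.1 14.1] j6 -1.09
tool delta [0. 0. 0.] spin None
[ 0.47560724 -0.3277898   0.00454717]
```

Call:
play_rows(
  steps=[
    {"fingers": 1,"tx": 0,"ty": 0.15,"tz": 0,"spin": 10},
    {"fingers": 1,"tx": 0,"ty": 0.15,"tz": 0,"spin": 10},
    {"fingers": 1,"tx": 0,"ty": 0.15,"tz": 0,"spin": 10},
    {"fingers": 1,"tx": 0,"ty": 0.15,"tz": 0,"spin": 10},
    {"fingers": 1,"tx": 0,"ty": 0,"tz": 0,"spin": 0},
  ],
)

```text
time: 22.05
eef_pos: [499.6, -102.5, 105.9]
tool_rot: [0.001, 0.637, 0.771, 0.001]
ft_force: [3.0, 1.4, 12.7]
gripper_width: 9.3
grip_force: 80.5
```

```bash
python3 -c "
from h import *
go(); print(robot.sense()['moment'])"
```

```text
t 22.05 pos [ 499.6 -102.5  105.9] yaw 100.88 tilt [ 3.3e-03 -4.0e-04 -1.0e+00] w 9.3 F [ 3.   1.4 12.7] j6 -0.4
tool delta [0. 0. 0.] spin None
[ 0.20916567 -0.56682433  0.07520237]
```

Call:
play_rows(
  steps=[
    {"fingers": 1,"tx": 0,"ty": 0.1,"tz": 0.1,"spin": 6},
    {"fingers": 1,"tx": 0,"ty": 0.1,"tz": 0,"spin": 5},
    {"fingers": 1,"tx": 0,"ty": 0,"tz": 0,"spin": 0},
  ],
)

```text
time: 22.42
eef_pos: [499.8, -102.5, 105.9]
tool_rot: [0.001, 0.707, 0.707, 0.001]
ft_force: [2.9, 1.6, 14.3]
gripper_width: 8.9
grip_force: 80.6
```

```bash
python3 -c "
from h import *
go(); print(robot.sense()['moment'])"
```

```text
t 22.43 pos [ 499.8 -102.5  105.9] yaw 89.95 tilt [ 3.5e-03 -4.0e-04 -1.0e+00] w 8.9 F [ 2.9  1.6 14.3] j6 -0.2
tool delta [0. 0. 0.] spin None
[ 0.24073741 -0.44173044  0.02975011]
```

Call:
play_rows(
  steps=[
    {"fingers": 1,"tx": 0,"ty": 0,"tz": 0,"spin": 3},
    {"fingers": 1,"tx": 0,"ty": 0,"tz": 0,"spin": 0},
  ],
)

```text
time: 22.68
eef_pos: [499.9, -102.5, 105.9]
tool_rot: [0.001, 0.725, 0.688, 0.001]
ft_force: [2.4, 2.0, 13.1]
gripper_width: 9.3
grip_force: 80.5
```

```bash
python3 -c "
from h import *
go(); print(robot.sense()['moment'])"
```

```text
t 22.68 pos [ 499.9 -102.5  105.9] yaw 86.98 tilt [ 3.6e-03 -4.0e-04 -1.0e+00] w 9.3 F [ 2.4  2.  13.1] j6 -0.15
tool delta [0. 0. 0.] spin None
[ 0.30751367 -0.5912644   0.09097732]
```

Call:
play_rows(
  steps=[
    {"fingers": 1,"tx": 0,"ty": 0,"tz": 0,"spin": 3},
    {"fingers": 1,"tx": 0,"ty": 0,"tz": 0,"spin": 2},
    {"fingers": 1,"tx": 0,"ty": 0,"tz": 0,"spin": 0},
  ],
)

```text
time: 23.05
eef_pos: [500.0, -102.5, 105.9]
tool_rot: [0.001, 0.755, 0.656, 0.001]
ft_force: [3.5, 1.3, 13.0]
gripper_width: 9.1
grip_force: 80.5
```

```bash
cat > lk.py <<'E'
from h import *
go(); print(np.round(robot.sense()['moment'],2))
import time
s,W,hsv=wcloud(); H,S,V=np.moveaxis(hsv,-1,0); x,y,z=np.moveaxis(W,-1,0)
b=(np.hypot(x-499.5,y+104.5)<26)&(z>96)&(z<98.6)&(H>12)&(H<30)&(S>120)
rep("brass",W,b)
print(np.round(robot.sense()['moment'],2))
save(s,"end%d.png"%int(robot.sense()['time']*100),crop=(180,130,340,250),k=4)
E
python3 lk.py; ls pics
```

```text
t 23.05 pos [ 500.  -102.5  105.9] yaw 82.0 tilt [ 3.9e-03 -5.0e-04 -1.0e+00] w 9.1 F [ 3.5  1.3 13. ] j6 -0.07
tool delta [0. 0. 0.] spin None
[ 0.26 -0.64  0.17]
brass 835 mean [501.2 -92.9  97.3] med [502.8 -91.9  97.3] rect [500.2 -95.6] [17.  32.3] 87.52
[ 0.28 -0.56  0.2 ]
al.png
crop1.png
end2310.png
hold.png
push1.png
push2.png
side0.png
top0.png
wk.png
wl.png
```

View pics/end2310.png

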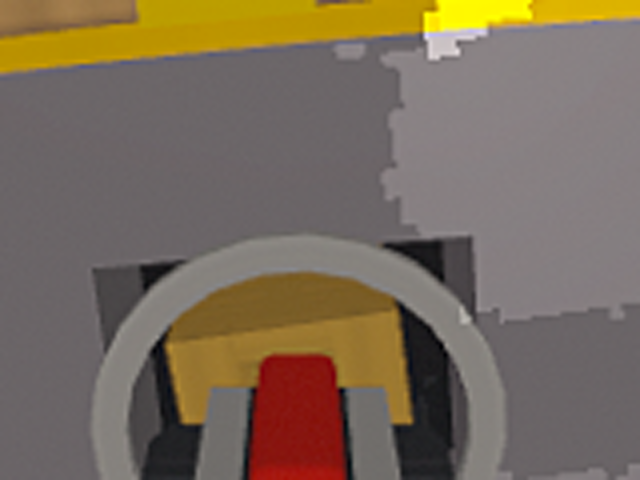

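The plug's edge, (165,343) to (400,310), is tilted about 3.4° against the stop bar. That means the plug has turned about 86.6°, which is its stop. The moment has also risen well above the spring's, so I hand in.

```bash
python3 -c "
from cell import robot
print(robot.close_job())"
```

```text
the job is handed in; nothing more can be done
None
```

I handed the job in at about 23 s: the carton is docked against the yellow stop, and the red key is fully home, turned clockwise to its stop (about 86°) and still gripped; the result was not reported back, and one wrist picture I viewed was over the 800 x 600 limit.

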